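Clamp a riser block with an eccentric cam knob

TASK

Lay the drilled aluminium riser block flat on the clamping fixture, between the two low rails and between the cam and the stop, and let go of it. Then turn the black bar knob clockwise until the eccentric lobe bears on the block and nips it against the stop with about 10 N, never more than 20 N, and leave it clamped. Leave the marker, the dial gauge and the small objective where they are.

Things in the scene. Friction and masses are not known exactly. Their poses are not given: they have to be found in the camera images.
- riser_block: loose plain aluminium riser block, 30 (x) x 44 (y) x 30 (z) mm, 0.1 to 0.2 kg, with two drilled holes in its top; origin at the centre of its underside. Lies flat on the table at the start.
- fixture: fixed fixture: aluminium plate 94 (x) x 140 (y) x 8 mm. Origin on the table under the nest's centre. Two rails along y, 50 mm long, 6 mm high, inner faces at x = -17 and +17 mm. On the -y side a dark slotted stop block, 38 mm high, with a sprung steel pad, 32 mm wide, top 35 mm above the table, face at y = -22 mm (+-2 mm between runs), giving 1 mm per 8 N. Cam on the +y side.
- nest (a point): centre of the nest, on the plate's top (8 mm above the fixture's origin, same axes). The block's underside belongs on the plate here, between pad and cam, its long (y) axis along the fixture's y axis, either end first; the cam then slides it against the pad.
- cam_unit: dark slotted foot, fixed for the run, with eccentric and knob. Origin on the vertical turning axis, on the plate's top, at x = -5, y = +43.5 mm from the nest (y +-1 mm between runs); axes as the fixture's. Eccentric: smooth steel disc, radius 20 mm, 14 to 28 mm above the table, centre 8 mm off the axis, on the +y side at knob angle 0; its nest side is 20 - 8 cos(angle) mm from the axis.
- knob (a joint): angle in rad, growing clockwise seen from above, 0 to 2.8. Starts at 0.1 to 0.45 (lobe away; gap at least 5 mm longer than the block); the lobe meets a block that stands against the pad at 1.35 to 2.2. Stays where left. Turning it on takes 0.10 N m free, and about 0.010 N m more for each newton of clamping; past contact the clamping grows 4 to 6 N per 0.1 rad.
- knob_grip (a point): centre of the knob's black bar, on the turning axis, 62 mm above the table. The bar is 60 mm long, 12 mm thick, 26 mm high (48 to 74 mm above the table; the clamped block's top is at 38 mm). At knob angle 0 its length lies along the fixture's x axis; this frame turns with the knob, x along the bar. It can be gripped, or pushed at the side of an end.
- marker: bystander: marker pen, 133 mm long, 15 mm thick, lying on the table; origin under its middle
- dial_gauge: bystander: dial gauge, 103 x 58 x 20 mm, lying on the table; origin under its middle
- objective_b: bystander: small microscope objective standing on the table, 31 mm in diameter, 50 mm high; origin under its middle
There are look-alikes about, which are no part of the job. Leave any red look-alike of the riser_block alone.

How it is judged:
On the way, in this order (a step that is already met when the one before it is completed fails the run):
1. the block lies flat in the nest between the rails, let go of, not yet clamped (z of riser_block in the frame of fixture between 0.006 and 0.0105 m and horizontal distance between riser_block and fixture below 0.012 m and angle between riser_block's own z axis and vertical below 0.06 rad and contact force between riser_block and the fingers below 0.2 N and contact force between riser_block and cam_unit below 3 N), for 0.2 s.
2. the lobe bears on the block with 6 N or more (contact force between riser_block and cam_unit above 6 N), for 0.2 s.
At the end, for the whole second after the job is handed in: The block lies flat on the fixture plate between the rails, its centre within 7 mm of the nest's centre, at rest, and the eccentric presses on it with 6 to 15 N (contact force between riser_block and cam_unit between 6 and 15 N and z of riser_block in the frame of fixture between 0.006 and 0.0105 m and horizontal distance between riser_block and fixture below 0.007 m and angle between riser_block's own z axis and vertical below 0.06 rad and linear speed of riser_block below 0.01 m/s); the robot touches nothing.
It fails at once if the cam pressed on the block with more than 20 N (contact force between riser_block and cam_unit above 20 N).
It fails at once if the marker, the dial gauge or the small objective was shifted by more than 15 mm (distance of any of marker, dial_gauge, objective_b from where it was at the start of the episode above 0.015 m).
It also fails if it takes over 72 s, if anything falls off the work surface, if the arm or the gripper's body presses on something with over 40 N, if the wrist force passes 120 N, or if a joint passes its speed limit or range.

ROBOT

A 6-joint arm with a two-finger parallel gripper is mounted at the origin on a cart in front of the work surface, level with it; the furniture and walls round the work are solid. World frame = base frame: x ahead of the robot, y to its left, z up, the work surface at z = 0. Lengths are in m, angles in rad, forces in N, time in s.
With the tool pointing down it reaches from about 0.25 to 0.725 m from the base axis. Payload 4 kg.
Tool frame: the origin (TCP) lies midway between the tips of the shut fingers; the grasp point (between the pads) lies 19 mm behind it; z points along the fingers, y is the line along which they close (so a half turn about z gives the same grasp; the last joint's range is limited). The gripper opens to 85 mm and grips with 20 to 120 N. Pads are 22 mm wide; open, the fingers measure 114 mm over their backs; the gripper's body (76 mm by 85 mm) begins 54 mm behind the grasp point. The pads swing forward as they close: fully open they stand 13 mm farther back than shut.
Start: joints at [1.348, 0.241, 0.005, 1.335, 0, 1.571], TCP at [0.11, 0.488, 0.209] pointing down, gripper open.
Joint ranges: [-2.72, 2.72], [-1.05, 1.87], [-1.09, 1.28], [-1.99, 2.15], [-1.42, 1.44], [-3.14, 3.14]. Speed limits (rad/s): [2.79, 2.79, 3.14, 3.14, 3.14, 3.14].

INTERFACE

Orientations are given as a unit quaternion [x, y, z, w].
In Python, from workcell import bot gives the robot as it stands. The module is installed in compiled form; this text tells all that it offers.
- The arm moves only by the tool drive_tool, never from a script. Its arguments are lists of equal length, an entry for each row: "slide": the shift along the tool's x, y, z scaled (see below), a list of three; "rotation": the turn, a rotation vector about the tool's x, y, z scaled (see below), a list of three. A call has exactly 8 rows; each row is the pose to reach, as a shift and turn from the pose commanded when the call began, along the tool's axes at that moment; what a row does not reach only later rows make up. The controller multiplies each number of a shift by 250 mm and each number of a turn by 0.5 rad. A row lasts 1/8 s, in which the tool goes at most 62.5 mm and 10.7 degrees, less where a joint would pass 70% of its speed; a pose out of reach is approached as far as the arm can. A call with a number of a shift or a turn outside -1 to 1 is refused whole. A call with a gripper value outside its range is refused whole. "gripper" is the opening, from 0 (shut) to 1 (fully open), set as the call begins (left out, the last holds). The fingers move at their own pace and stop on an object; the grip force is fixed at half the most. Time passes only in rows, so rows that repeat a pose let the fingers close, or fill a call up. It gives the time, the measured TCP pose, the force, the opening and the grip force at its end, in the units of the state.
- bot.get_obs(): the state, without advancing time (a new reading comes with each control period).
- bot.camera(name): name is "scene" or "top"; returns a dict with "image" (480x640x3 uint8, red, green, blue), "z_map" (480x640 float32, m along the optical axis (not along the pixel's ray), 0 where there is no reading), "camera_matrix" (3x3 intrinsics, pixels), "xyz" and "orientation" of the camera in the world. Camera axes: x right, y up, looking along -z (the intrinsics and any distortion apply to the point x, -y, -z); pixel columns grow to the right and rows downward; lengths in m; the calibration is good to about 2 mm. A picture is of the moment at which its call begins.
- bot.job_done(): hands the job in; it is judged then, once.
The state is a dict: "clock": time; "joint_pos": joint angles; "joint_vel": joint speeds; "tau": joint torques, N m; "eef_pos": TCP position; "tool_rot": TCP orientation; "ft_force": force on the tool from outside, world axes, zero at the start; "ft_torque": the same for the moment, N m; "grip_width": finger opening in m; "grasp_force": force on a finger pad.
Only numpy, scipy, OpenCV 4.12 (cv2) and the standard library are available. Lean on these libraries where they do the work, as an engineer would, in place of code of your own. Each camera call takes 0.05 s, during which the arm holds its last target. There are 200 camera calls.

## Working session

There is one attempt and no reset: what is moved stays moved. The work goes in short steps, Python scripts to look and compute and a tool call to move; the robot and the scene stay as the last step left them, time stands still between calls to the robot, and variables do not carry over. Pictures are saved under pics/ and viewed, at most 10 in all, crops included, and the job is handed in when it is done.

Besides the shell and the picture viewer there is one more tool, called after "Request:" as name(argument=value, ...) on one line, values as JSON. drive_tool: Moves the arm, as the interface text tells. Shifts and turns lie within -1 to 1; 1 stands for 250 mm of shift or 0.5 rad of turn. Its arguments: {"type":"object","properties":{"slide":{"type":"array","items":{"type":"array","items":{"type":"number"}}},"rotation":{"type":"array","items":{"type":"array","items":{"type":"number"}}},"gripper":{"type":"number"}},"required":["slide","rotation"]}

```bash
mkdir -p pics; cat > h.py <<'E'
import numpy as np, cv2, pickle
from scipy.spatial.transform import Rotation as R
from workcell import bot
def snap(n,tag):
    c=bot.camera(n); pickle.dump(c,open(f'{tag}.pkl','wb')); cv2.imwrite(f'pics/{tag}.png',c['image'][...,::-1]); return c
def load(tag): return pickle.load(open(f'{tag}.pkl','rb'))
def Rm(c):
    o=np.array(c['orientation']); return R.from_quat(o).as_matrix() if o.size==4 else o.reshape(3,3)
def ray(c,u,v):
    K=c['camera_matrix']; d=np.stack([(np.asarray(u)-K[0,2])/K[0,0],-(np.asarray(v)-K[1,2])/K[1,1],-np.ones(np.shape(u))],-1)
    return d@Rm(c).T
def plane(c,u,v,z):
    d=ray(c,u,v); o=np.array(c['xyz']); return o+d*((z-o[2])/d[...,2])[...,None]
def cloud(c):
    v,u=np.mgrid[:480,:640]; return np.array(c['xyz'])+ray(c,u,v)*c['z_map'][...,None]
E
python3 - <<'E'
from h import *
for n in('scene','top'):
    c=snap(n,n+'0'); print(n,[ (k,np.round(c[k],3).tolist()) for k in c if k not in('image','z_map')])
print(bot.get_obs())
E
```

```text
scene [('camera_matrix', [[525.015, 0.0, 324.414], [0.0, 525.015, 232.754], [0.0, 0.0, 1.0]]), ('xyz', [0.053, -0.689, 0.406]), ('orientation', [0.533, -0.169, -0.27, 0.784])]
top [('camera_matrix', [[475.377, 0.0, 315.894], [0.0, 475.377, 247.425], [0.0, 0.0, 1.0]]), ('xyz', [0.404, -0.076, 0.926]), ('orientation', [0.055, -0.036, -0.704, 0.707])]
{'clock': 0.1, 'joint_pos': array([ 1.34800352e+00,  2.41352291e-01,  3.84106514e-03,  1.33519516e+00,
       -2.96826749e-06,  1.57076620e+00]), 'joint_vel': array([-0.00013124, -0.00032165,  0.00286906, -0.001869  , -0.00011163,
        0.00107703]), 'tau': array([-4.81376464e-04, -3.73137760e+01,  2.53010488e+01,  1.08488413e-02,
       -3.15866919e-05,  5.68860202e-06]), 'eef_pos': array([0.110342  , 0.48704125, 0.20788787]), 'tool_rot': array([ 1.11151137e-01,  9.93803055e-01, -9.49271275e-04, -1.04706076e-04]), 'ft_force': array([0.86588902, 0.54958415, 0.92052949]), 'ft_torque': array([-0.03172967,  0.06597738,  0.00029362]), 'grasp_force': 0.0, 'grip_width': 0.08519802122994077}
```

View pics/top0.png

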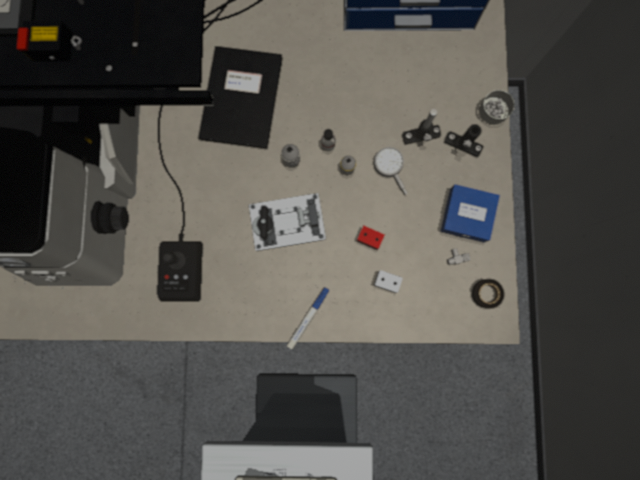

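View pics/scene0.png

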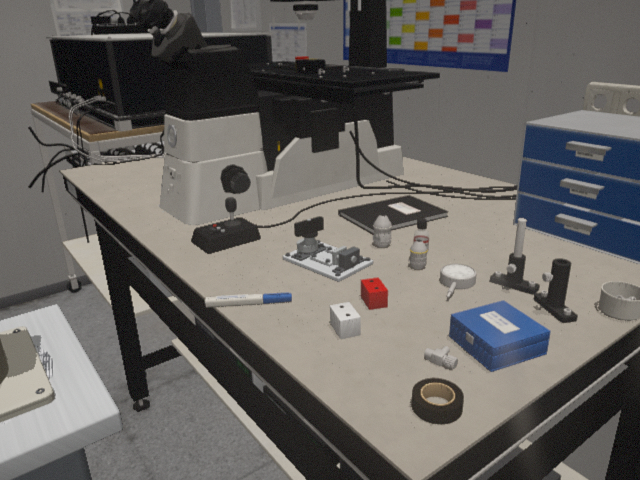

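The top view shows the plain block with two holes at (388,282) and its red look-alike at (370,237). The fixture is at (287,222), with the cam on the left at (265,225) and the stop on the right at (313,215). In the scene view the block is at (345,319), the red one at (374,292) and the fixture at (327,258). The aluminium-coloured block fits the description, so the red one stays where it is. I'll confirm this in one enlarged crop.

```bash
python3 - <<'E'
from h import *
t=load('top0'); s=load('scene0')
a=cv2.resize(t['image'][180:305,235:415],None,fx=4.4,fy=4.4,interpolation=cv2.INTER_CUBIC)
cv2.imwrite('pics/c1.png',a[...,::-1])
b=cv2.resize(s['image'][205:345,270:400],None,fx=4.2,fy=4.2,interpolation=cv2.INTER_CUBIC)
cv2.imwrite('pics/c2.png',b[...,::-1])
P=cloud(t); Q=cloud(s)
for n,u,v in(('blk',388,282),('red',370,237),('plate',290,222),('table',340,262),('pen',310,316)): print(n,P[v,u].round(4),t['image'][v,u], plane(t,u,v,.03).round(4))
for n,u,v in(('blk',345,313),('table',300,330)): print(n,Q[v,u].round(4))
E
```

```text
blk [ 0.4543 -0.1879  0.0284] [168 168 167] [ 0.4542 -0.1877  0.03  ]
red [ 0.5394 -0.1547  0.0307] [149  35  31] [ 0.5395 -0.1547  0.03  ]
plate [ 5.716e-01 -5.000e-04  1.200e-02] [166 168 166] [ 0.5683 -0.0019  0.03  ]
table [ 0.4945 -0.0985  0.    ] [147 140 126] [ 0.4916 -0.0977  0.03  ]
pen [ 0.3898 -0.0411  0.0138] [167 166 162] [ 0.3901 -0.0417  0.03  ]
blk [ 0.4502 -0.1967  0.0296]
table [ 0.4043 -0.1513 -0.0019]
```

View pics/c1.png

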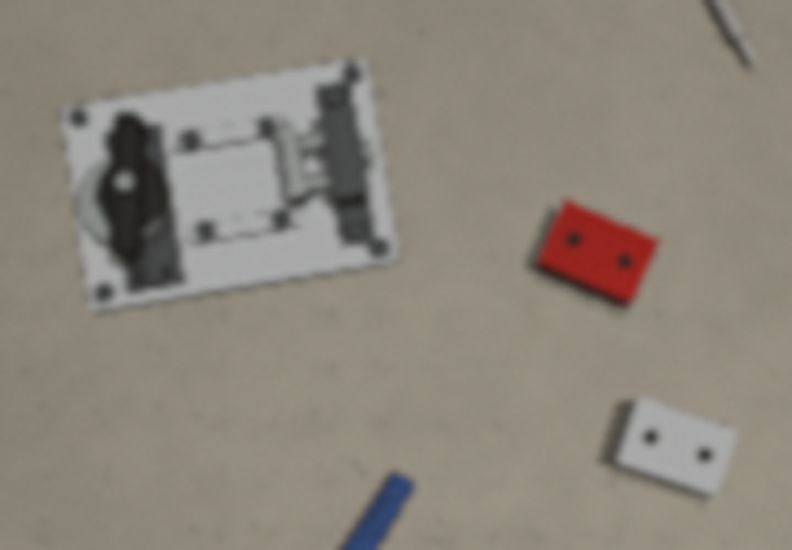

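View pics/c2.png

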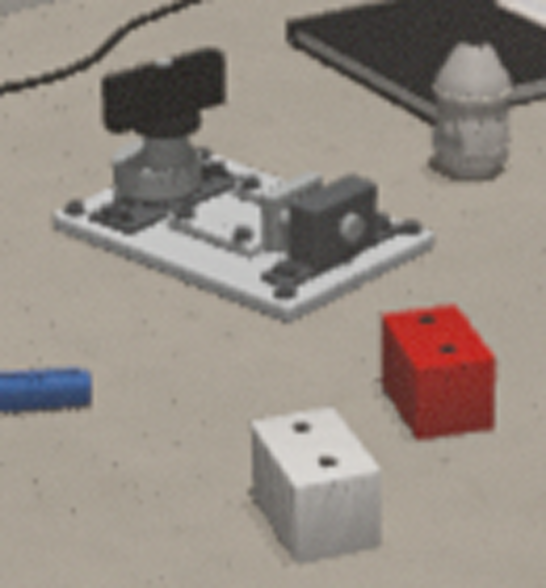

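The crops confirm it. The plain block, with holes at (383,279) and (395,283), is the target, and the red one is beside it. The knob's top screw is at (263,221) top and (309,220) scene. Now I'll measure.

```bash
cat >> h.py <<'E'
def tri(c1,p1,c2,p2):
    d1,d2=ray(c1,*p1),ray(c2,*p2); o1,o2=np.array(c1['xyz']),np.array(c2['xyz'])
    k=np.linalg.lstsq(np.stack([d1,-d2],1),o2-o1,rcond=None)[0]
    a,b=o1+k[0]*d1,o2+k[1]*d2; return (a+b)/2,np.linalg.norm(a-b)
def rect(c,mask,z):
    n,l,st,ce=cv2.connectedComponentsWithStats(mask.astype(np.uint8))
    i=1+np.argmax(st[1:,4]); ct=max(cv2.findContours((l==i).astype(np.uint8),0,1)[0],key=cv2.contourArea)[:,0]
    p=plane(c,ct[:,0],ct[:,1],z)[:,:2]; r=cv2.minAreaRect((p*1000).astype(np.float32)); return r,cv2.boxPoints(r)
E
python3 - <<'E'
from h import *
t=load('top0'); s=load('scene0')
f=lambda x,y:(x/4.4+235-.4,y/4.4+180-.4); g=lambda x,y:(x/4.2+270-.4,y/4.2+205-.4)
for n,a,b in(('h1',f(651,437),g(302,428)),('h2',f(705,455),g(328,461)),('knobscrew',f(123,181),g(163,62)),
  ('plate corner screw -y-x',f(379,247),g(285,292)),('screw+y-x',f(104,292),g(76,208)),('screw -y+x',f(351,74),g(411,228)),('stop pad top far/near',f(277,121),g(318,180)) ):
    p,e=tri(t,a,s,b); print(n,p.round(4),round(e,4))
im=t['image'].astype(int); hsv=cv2.cvtColor(t['image'],cv2.COLOR_RGB2HSV)
def box(u0,u1,v0,v1):
    m=np.zeros((480,640),bool); m[v0:v1,u0:u1]=1; return m
m=box(370,408,265,300)&(hsv[...,1]<18)&(hsv[...,2]>120); print('block',*rect(t,cv2.morphologyEx(m.astype(np.uint8),3,np.ones((5,5))),.03))
m=box(240,335,185,258)&((hsv[...,1]<18)); print('plate',*rect(t,cv2.morphologyEx(m.astype(np.uint8),3,np.ones((5,5))),.008))
print('nest corners of rail screws',[plane(t,*f(*q),.015)[:2].round(4).tolist() for q in((190,140),(267,128),(205,231),(281,219))])
print('pad face',[plane(t,*f(*q),.035)[:2].round(4).tolist() for q in((274,121),(290,207))])
print('knob ends',[plane(t,*f(*q),.074)[:2].round(4).tolist() for q in((126,118),(128,258))])
P=cloud(t)
m=box(250,285,200,250)&(P[...,2]>.062)
ct=(P[m][:,:2]*1000).astype(np.float32); r=cv2.minAreaRect(ct); print('knob depth',r,cv2.boxPoints(r).tolist(), m.sum(), P[m][:,2].mean())
E
```

```text
h1 [ 0.4598 -0.1776  0.0279] 0.0007
h2 [ 0.4522 -0.2005  0.0285] 0.0005
knobscrew [0.5626 0.0453 0.0714] 0.0008
plate corner screw -y-x [ 0.545  -0.0604  0.0069] 0.0007
screw+y-x [0.5245 0.0617 0.0075] 0.0005
screw -y+x [ 0.6237 -0.0476  0.0073] 0.0004
stop pad top far/near [ 0.5983 -0.0159  0.0261] 0.0
block ((455.9800720214844, -188.56314086914062), (45.246971130371094, 30.947105407714844), 71.1088638305664) [[ 434.01517 -204.95813]
 [ 463.29532 -214.9779 ]
 [ 477.94498 -172.16815]
 [ 448.66483 -162.14838]]
plate ((573.5224609375, 6.424110412597656), (95.34752655029297, 140.6144561767578), 9.664379119873047) [[514.72235  67.73023]
 [538.3282  -70.88862]
 [632.3226  -54.88201]
 [608.71674  83.73684]]
nest corners of rail screws [[0.592, 0.0235], [0.5975, -0.0107], [0.5511, 0.0162], [0.5565, -0.0174]]
pad face [[0.5963, -0.0152], [0.5584, -0.0225]]
knob ends [[0.5892, 0.044], [0.5302, 0.042]]
knob depth ((489.2964782714844, -0.242767333984375), (224.99481201171875, 38.68492126464844), 31.577978134155273) [[383.3279113769531, -42.67460250854492], [403.5856018066406, -75.63137817382812], [595.2650146484375, 42.18906784057617], [575.00732421875, 75.14584350585938]] 234 0.10264808551809597
```

```bash
cat >> h.py <<'E'
def go(x,y,z,yaw,pr=1):
    "numbers to reach TCP x,y,z with tool y at world yaw (deg), tool down"
    o=bot.get_obs(); T=R.from_quat(o['tool_rot'])
    w=np.radians(yaw); Y=np.array([np.cos(w),np.sin(w),0]); Z=np.array([0,0,-1.]); G=R.from_matrix(np.stack([np.cross(Y,Z),Y,Z],1))
    s=T.inv().apply(np.array([x,y,z])-o['eef_pos'])/.25; r=(T.inv()*G).as_rotvec()/.5; k=max(1,np.abs(np.r_[s,r]).max())
    yy=T.as_matrix()[:,1]
    print('t',round(o['clock'],2),'pos',o['eef_pos'].round(4),'yaw',np.degrees(np.arctan2(yy[1],yy[0])).round(2),'k',k.round(2)); print('slide',s.round(3),'rot',r.round(3),'| /k',(s/k).round(3),(r/k).round(3))
E
python3 -c "
from h import *
go(.456,-.189,.2,-18.7)"
```

```text
t 0.1 pos [0.1103 0.487  0.2079] yaw 77.24 k 3.35
slide [-1.946 -2.332  0.036] rot [-3.000e-03  3.000e-03  3.349e+00] | /k [-0.581 -0.696  0.011] [-0.001  0.001  1.   ]
```

Request:
drive_tool(slide=[[-0.07,-0.09,0],[-0.15,-0.17,0],[-0.22,-0.26,0],[-0.3,-0.35,0],[-0.37,-0.44,0],[-0.44,-0.52,0],[-0.52,-0.61,0],[-0.58,-0.7,0]], rotation=[[0,0,0.12],[0,0,0.25],[0,0,0.37],[0,0,0.5],[0,0,0.62],[0,0,0.75],[0,0,0.87],[0,0,1]], gripper=0.65)

```text
clock: 1.1
eef_pos: [0.2134, 0.2838, 0.2084]
tool_rot: [0.355, 0.935, -0.0, -0.0]
ft_force: [0.3, -0.8, 0.2]
grip_width: 0.0562
grasp_force: 0.0
```

```bash
python3 -c "
from h import *
go(.456,-.189,.2,-18.7)"
```

```text
t 1.1 pos [0.2134 0.2838 0.2084] yaw 48.45 k 2.34
slide [-1.98  -0.772  0.034] rot [-1.000e-03  1.000e-03  2.344e+00] | /k [-0.845 -0.329  0.015] [-0.     0.001  1.   ]
```

Request:
drive_tool(slide=[[-0.1,-0.04,0],[-0.21,-0.08,0],[-0.31,-0.12,0],[-0.42,-0.16,0],[-0.53,-0.2,0],[-0.64,-0.25,0],[-0.74,-0.29,0],[-0.84,-0.33,0]], rotation=[[0,0,0.12],[0,0,0.25],[0,0,0.37],[0,0,0.5],[0,0,0.62],[0,0,0.75],[0,0,0.87],[0,0,1]])

```text
clock: 2.1
eef_pos: [0.3161, 0.0832, 0.2085]
tool_rot: [0.575, 0.818, -0.0, -0.0]
ft_force: [0.5, 0.8, 0.2]
grip_width: 0.0558
grasp_force: 0.0
```

```bash
python3 -c "
from h import *
go(.456,-.189,.2,-18.7)"
```

```text
t 2.1 pos [0.3161 0.0832 0.2085] yaw 19.81 k 1.34
slide [-1.214  0.157  0.034] rot [-1.000e-03  0.000e+00  1.344e+00] | /k [-0.903  0.117  0.025] [-0.001  0.     1.   ]
```

Request:
drive_tool(slide=[[-0.11,0.01,0],[-0.22,0.03,0],[-0.34,0.04,0],[-0.45,0.06,0],[-0.56,0.07,0],[-0.68,0.09,0],[-0.79,0.1,0],[-0.9,0.12,0]], rotation=[[0,0,0.12],[0,0,0.25],[0,0,0.37],[0,0,0.5],[0,0,0.62],[0,0,0.75],[0,0,0.87],[0,0,1]])

```text
clock: 3.1
eef_pos: [0.421, -0.1179, 0.2083]
tool_rot: [0.76, 0.65, -0.0, -0.0]
ft_force: [0.6, -0.3, -0.1]
grip_width: 0.0556
grasp_force: 0.0
```

```bash
python3 -c "
from h import *
go(.456,-.189,.08,-18.7)"
```

```text
Traceback (most recent call last):
  File "h.py", line 30, in go
    print('t',round(o['clock'],2),'pos',o['eef_pos'].round(4),'yaw',np.degrees(np.arctan2(yy[1],yy[0])).round(2),'k',k.round(2)); print('slide',s.round(3),'rot',r.round(3),'| /k',(s/k).round(3),(r/k).round(3))
                                                                                                                     ^^^^^^^
AttributeError: 'int' object has no attribute 'round'
```

```bash
sed -i 's/max(1,np/max(1.,np/; s/k.round(2)/round(float(k),2)/' h.py; python3 -c "
from h import *
go(.456,-.189,.08,-18.7)"
```

```text
t 3.1 pos [ 0.421  -0.1179  0.2083] yaw -8.85 k 1.0
slide [-0.259  0.183  0.513] rot [-0.002 -0.     0.344] | /k [-0.259  0.183  0.513] [-0.002 -0.     0.344]
```

Request:
drive_tool(slide=[[-0.05,0.04,0.1],[-0.1,0.07,0.2],[-0.16,0.11,0.3],[-0.21,0.15,0.4],[-0.259,0.183,0.48],[-0.259,0.183,0.513],[-0.259,0.183,0.513],[-0.259,0.183,0.513]], rotation=[[0,0,0.07],[0,0,0.14],[0,0,0.21],[0,0,0.28],[0,0,0.344],[0,0,0.344],[0,0,0.344],[0,0,0.344]])

```text
clock: 4.1
eef_pos: [0.4568, -0.1878, 0.0812]
tool_rot: [0.812, 0.584, 0.0, 0.0]
ft_force: [0.4, -0.0, 0.5]
grip_width: 0.0554
grasp_force: 0.0
```

```bash
python3 -c "
from h import *
go(.456,-.189,.01,-18.7)"
```

```text
t 4.1 pos [ 0.4568 -0.1878  0.0812] yaw -18.52 k 1.0
slide [-0.006 -0.002  0.285] rot [ 0.002 -0.     0.006] | /k [-0.006 -0.002  0.285] [ 0.002 -0.     0.006]
```

Request:
drive_tool(slide=[[-0.003,-0.002,0.05],[-0.006,-0.002,0.11],[-0.006,-0.002,0.17],[-0.006,-0.002,0.23],[-0.006,-0.002,0.27],[-0.006,-0.002,0.285],[-0.006,-0.002,0.285],[-0.006,-0.002,0.285]], rotation=[[0,0,0.006],[0,0,0.006],[0,0,0.006],[0,0,0.006],[0,0,0.006],[0,0,0.006],[0,0,0.006],[0,0,0.006]])

```text
clock: 5.1
eef_pos: [0.4561, -0.1896, 0.0097]
tool_rot: [0.813, 0.583, 0.0, 0.0]
ft_force: [-0.6, 0.5, 1.6]
grip_width: 0.0555
grasp_force: 0.0
```

Request:
drive_tool(slide=[[0,0,0],[0,0,0],[0,0,0],[0,0,0],[0,0,0],[0,0,0],[0,0,0],[0,0,0]], rotation=[[0,0,0],[0,0,0],[0,0,0],[0,0,0],[0,0,0],[0,0,0],[0,0,0],[0,0,0]], gripper=0)

```text
clock: 6.1
eef_pos: [0.4556, -0.1893, 0.0092]
tool_rot: [0.813, 0.583, 0.0, 0.0]
ft_force: [1.0, 0.5, -0.3]
grip_width: 0.0
grasp_force: 0.0
```

```bash
python3 -c "
from h import *
go(.456,-.189,.10,-18.7)"
```

```text
t 6.1 pos [ 0.4556 -0.1893  0.0092] yaw -18.74 k 1.0
slide [ 0.002  0.001 -0.363] rot [ 0.    -0.    -0.001] | /k [ 0.002  0.001 -0.363] [ 0.    -0.    -0.001]
```

The gripper closed fully on nothing, so I'll look.

```bash
python3 - <<'E'
from h import *
t=snap('top','t1'); s=snap('scene','s1')
a=cv2.resize(t['image'][180:380,260:460],(560,560)); b=cv2.resize(s['image'][200:400,240:440],(560,560))
cv2.imwrite('pics/c3.png',cv2.resize(np.hstack([a,b]),(800,400))[...,::-1]); print(bot.get_obs())
E
```

```text
{'clock': 6.2, 'joint_pos': array([-3.93918045e-01,  4.11367571e-01, -3.22285983e-01,  8.37111948e-01,
        6.16772782e-07,  1.50389427e+00]), 'joint_vel': array([-1.04593797e-03,  5.63297682e-04,  1.53080376e-03, -1.17783425e-04,
       -1.10832011e-04,  6.16848896e-05]), 'tau': array([ 2.27310557e-05, -3.96092534e+01,  1.95575327e+01,  1.61921507e-03,
       -1.26877062e-04,  1.20452589e-05]), 'eef_pos': array([ 0.45554533, -0.18934373,  0.0092116 ]), 'tool_rot': array([8.12778750e-01, 5.82572488e-01, 8.38323896e-06, 1.29363354e-05]), 'ft_force': array([-1.27153407, -0.00758439, -0.19243873]), 'ft_torque': array([-0.01925473,  0.0442575 , -0.03652118]), 'grasp_force': 0.0, 'grip_width': 4.9920482917657546e-05}
```

View pics/c3.png

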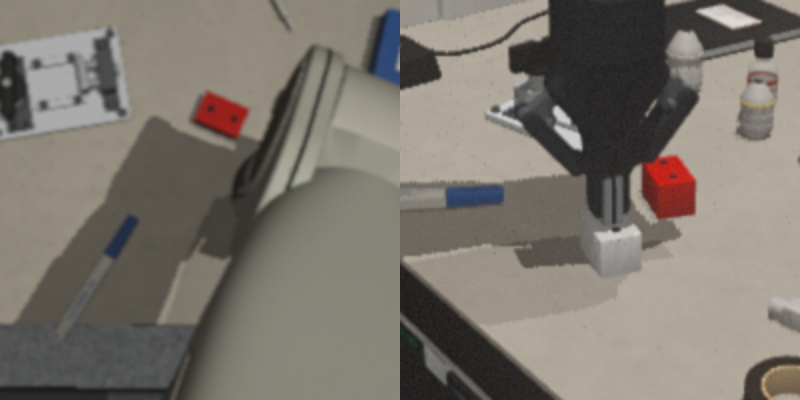

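The scene crop shows the shut fingers just behind the block, which sits at about (612,245). I'll work out where the block is now.

```bash
python3 - <<'E'
from h import *
s=load('s1'); s0=load('scene0')
def proj(c,p):
    q=Rm(c).T@(np.array(p)-c['xyz']); K=c['camera_matrix']; return (K[0,0]*q[0]/-q[2]+K[0,2]).round(1),(K[1,1]*-q[1]/-q[2]+K[1,2]).round(1)
print('tcp',proj(s,bot.get_obs()['eef_pos']),'+30mm',proj(s,[.4555,-.1893,.039]))
for c in(s0,s):
    hsv=cv2.cvtColor(c['image'],cv2.COLOR_RGB2HSV); Q=cloud(c)
    m=np.zeros((480,640),bool); m[295:345,320:370]=1; m&=(hsv[...,1]<16)&(hsv[...,2]>110)&(Q[...,2]>.004)&(Q[...,2]<.034)
    p=Q[m]; print(m.sum(),p.min(0).round(4),p.max(0).round(4),np.median(p,0).round(4)); v,u=np.nonzero(m); print(u.min(),u.max(),v.min(),v.max())
a=np.hstack([s0['image'][290:350,310:380],s['image'][290:350,310:380]])
cv2.imwrite('pics/c4.png',cv2.resize(a,None,fx=5.6,fy=5.6,interpolation=cv2.INTER_CUBIC)[...,::-1])
E
```

```text
tcp (np.float64(344.7), np.float64(322.2)) +30mm (np.float64(344.5), np.float64(303.8))
664 [ 0.4323 -0.2167  0.0041] [ 0.4748 -0.1652  0.0308] [ 0.449  -0.2049  0.0277]
330 359 302 336
502 [ 0.433  -0.2166  0.0041] [ 0.4666 -0.1669  0.0333] [ 0.4454 -0.2083  0.022 ]
331 360 305 336
```

View pics/c4.png

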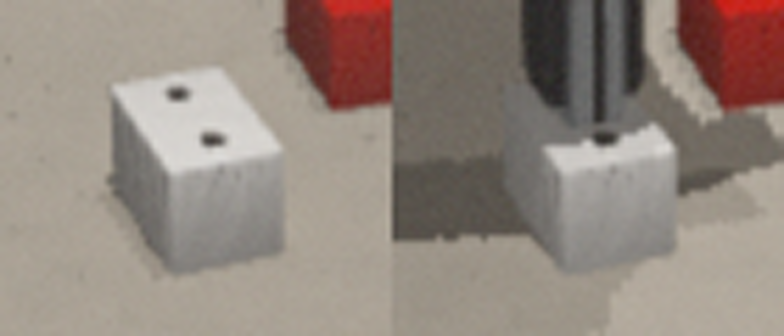

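The block hasn't moved (same outline in both crops), and the fingertips at about (348,311) appear to be above its top. I'll check the fingertip height with the depth map.

```bash
python3 - <<'E'
from h import *
s=load('s1'); Q=cloud(s)
for u in(341,344,347,350,353):
    print(u,[(v,Q[v,u].round(3).tolist(),s['image'][v,u].tolist()) for v in range(296,317,4)])
from scipy.spatial.transform import Rotation
o=bot.get_obs(); print(o['joint_pos'].round(3),o['eef_pos'])
E
```

```text
341 [(296, [0.447, -0.193, 0.056], [66, 65, 64]), (300, [0.446, -0.194, 0.05], [67, 66, 67]), (304, [0.447, -0.192, 0.043], [74, 73, 74]), (308, [0.445, -0.194, 0.038], [68, 67, 68]), (312, [0.446, -0.193, 0.031], [100, 99, 97]), (316, [0.441, -0.199, 0.029], [189, 187, 184])]
344 [(296, [0.448, -0.198, 0.058], [101, 102, 105]), (300, [0.448, -0.198, 0.051], [105, 106, 107]), (304, [0.449, -0.197, 0.044], [107, 107, 104]), (308, [0.448, -0.198, 0.039], [102, 103, 100]), (312, [0.452, -0.193, 0.029], [108, 107, 105]), (316, [0.446, -0.199, 0.028], [204, 199, 196])]
347 [(296, [0.452, -0.199, 0.057], [51, 47, 48]), (300, [0.453, -0.197, 0.049], [52, 55, 49]), (304, [0.451, -0.2, 0.045], [53, 50, 51]), (308, [0.451, -0.2, 0.039], [54, 49, 52]), (312, [0.455, -0.196, 0.029], [106, 103, 100]), (316, [0.449, -0.202, 0.028], [165, 161, 158])]
350 [(296, [0.456, -0.201, 0.056], [107, 106, 107]), (300, [0.456, -0.201, 0.05], [100, 101, 100]), (304, [0.455, -0.202, 0.045], [102, 102, 102]), (308, [0.454, -0.203, 0.039], [103, 105, 101]), (312, [0.457, -0.199, 0.03], [115, 113, 109]), (316, [0.452, -0.205, 0.028], [198, 194, 190])]
353 [(296, [0.462, -0.2, 0.053], [45, 43, 43]), (300, [0.463, -0.199, 0.047], [48, 44, 40]), (304, [0.463, -0.199, 0.04], [46, 45, 42]), (308, [0.468, -0.193, 0.029], [117, 113, 106]), (312, [0.462, -0.199, 0.028], [114, 109, 106]), (316, [0.454, -0.209, 0.029], [201, 197, 194])]
[-0.394  0.411 -0.322  0.837  0.     1.504] [ 0.45554533 -0.18934373  0.0092116 ]
```

The depth map puts the fingertips at z ≈ 0.036 m while the pose reads 0.009, so the real tips are about 27 mm higher than reported. Sideways the pose agrees. I'll open, go down in part, and re-measure.

Request:
drive_tool(slide=[[0,0,0],[0,0,0],[0,0,0],[0,0,0],[0,0,0],[0,0,0],[0,0,0],[0,0,0]], rotation=[[0,0,0],[0,0,0],[0,0,0],[0,0,0],[0,0,0],[0,0,0],[0,0,0],[0,0,0]], gripper=0.65)

```text
clock: 7.2
eef_pos: [0.4555, -0.1893, 0.0092]
tool_rot: [0.813, 0.583, -0.0, -0.0]
ft_force: [0.4, -0.8, 0.7]
grip_width: 0.0555
grasp_force: 0.0
```

Request:
drive_tool(slide=[[0,0,0.015],[0,0,0.03],[0,0,0.045],[0,0,0.06],[0,0,0.07],[0,0,0.08],[0,0,0.08],[0,0,0.08]], rotation=[[0,0,0],[0,0,0],[0,0,0],[0,0,0],[0,0,0],[0,0,0],[0,0,0],[0,0,0]])

```text
clock: 8.2
eef_pos: [0.4556, -0.1894, -0.0107]
tool_rot: [0.813, 0.583, 0.0, 0.0]
ft_force: [-0.2, 0.9, -0.2]
grip_width: 0.0557
grasp_force: 0.0
```

```bash
python3 - <<'E'
from h import *
s=snap('scene','s2'); Q=cloud(s)
T=R.from_quat(bot.get_obs()['tool_rot']); p=bot.get_obs()['eef_pos']
L=T.inv().apply((Q-p).reshape(-1,3)).reshape(Q.shape)  # tool frame
for sgn in(1,-1):
    m=(np.abs(L[...,0])<16)*(np.abs(L[...,0])<.016)&(sgn*L[...,1]>.018)&(sgn*L[...,1]<.05)&(Q[...,2]>.004)&(Q[...,2]<.12)&(s['image'].max(-1)<130)
    q=Q[m]; print(sgn,m.sum(),np.percentile(q[:,2],[0,1,3,10,50]).round(4), 'y',np.percentile(L[m][:,1],[5,50,95]).round(3))
print(p)
im=s['image'][260:360,290:420]; cv2.imwrite('pics/c5.png',cv2.resize(im,None,fx=6,fy=6,interpolation=cv2.INTER_CUBIC)[...,::-1])
E
```

```text
1 866 [0.0153 0.0174 0.02   0.0281 0.0653] y [0.022 0.031 0.049]
-1 945 [0.0156 0.0186 0.0231 0.0323 0.0711] y [-0.046 -0.035 -0.024]
[ 0.45565427 -0.18938097 -0.01067562]
```

View pics/c5.png

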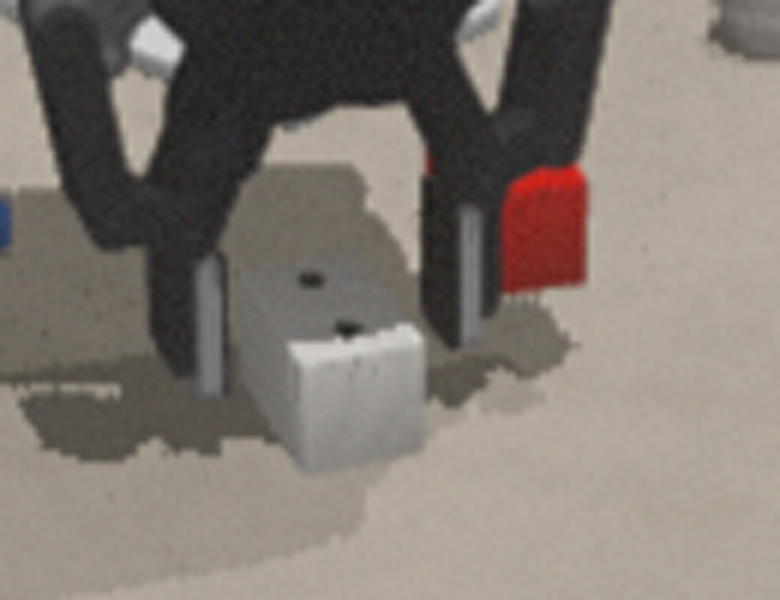

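The picture shows the open fingers straddling the block, with tips at about (208,390) and (460,340) and the red block well behind. The tips are near z = 0.018, consistent with the 26 mm offset. I'll go 7 mm lower and close.

Request:
drive_tool(slide=[[0,0,0.01],[0,0,0.018],[0,0,0.026],[0,0,0.026],[0,0,0.026],[0,0,0.026],[0,0,0.026],[0,0,0.026]], rotation=[[0,0,0],[0,0,0],[0,0,0],[0,0,0],[0,0,0],[0,0,0],[0,0,0],[0,0,0]])

```text
clock: 9.25
eef_pos: [0.4556, -0.1894, -0.0172]
tool_rot: [0.813, 0.583, 0.0, 0.0]
ft_force: [1.3, 0.2, -0.6]
grip_width: 0.0558
grasp_force: 0.0
```

Request:
drive_tool(slide=[[0,0,0],[0,0,0],[0,0,0],[0,0,0],[0,0,0],[0,0,0],[0,0,0],[0,0,0]], rotation=[[0,0,0],[0,0,0],[0,0,0],[0,0,0],[0,0,0],[0,0,0],[0,0,0],[0,0,0]], gripper=0)

```text
clock: 10.25
eef_pos: [0.4558, -0.1895, -0.017]
tool_rot: [0.813, 0.583, 0.0, 0.0]
ft_force: [-1.3, -0.0, 5.1]
grip_width: 0.029
grasp_force: 60.2
```

Gripped at 29 mm width, 60 N. Lifting.

Request:
drive_tool(slide=[[0,0,-0.02],[0,0,-0.06],[0,0,-0.12],[0,0,-0.2],[0,0,-0.28],[0,0,-0.35],[0,0,-0.38],[0,0,-0.38]], rotation=[[0,0,0],[0,0,0],[0,0,0],[0,0,0],[0,0,0],[0,0,0],[0,0,0],[0,0,0]])

```text
clock: 11.25
eef_pos: [0.456, -0.1895, 0.0785]
tool_rot: [0.813, 0.583, 0.0, 0.001]
ft_force: [0.8, -0.9, -2.1]
grip_width: 0.029
grasp_force: 59.5
```

```bash
python3 -c "
from h import *
go(.5733,.0067,.078,9.66); print(bot.get_obs()['ft_force'],bot.get_obs()['grip_width'])"
```

```text
t 11.25 pos [ 0.456  -0.1895  0.0785] yaw -18.73 k 1.0
slide [0.894 0.192 0.002] rot [ 0.003  0.001 -0.991] | /k [0.894 0.192 0.002] [ 0.003  0.001 -0.991]
[ 0.75384407 -0.87537638 -2.08360107] 0.02901631133360065
```

Request:
drive_tool(slide=[[0.06,0.01,0],[0.18,0.04,0],[0.34,0.07,0],[0.52,0.11,0],[0.7,0.15,0],[0.83,0.18,0],[0.88,0.19,0],[0.894,0.192,0]], rotation=[[0,0,-0.07],[0,0,-0.2],[0,0,-0.38],[0,0,-0.58],[0,0,-0.78],[0,0,-0.92],[0,0,-0.98],[0,0,-0.99]])

```text
clock: 12.25
eef_pos: [0.5723, 0.0078, 0.0768]
tool_rot: [0.645, 0.764, -0.001, -0.001]
ft_force: [1.0, -0.1, -2.0]
grip_width: 0.0292
grasp_force: 59.6
```

```bash
python3 - <<'E'
from h import *
go(.5733,.0067,.015,9.66)
s=snap('scene','s3'); im=s['image'][170:290,250:410]; cv2.imwrite('pics/c6.png',cv2.resize(im,None,fx=5,fy=5,interpolation=cv2.INTER_CUBIC)[...,::-1])
E
```

```text
t 12.25 pos [0.5723 0.0078 0.0768] yaw 9.72 k 1.0
slide [-0.005  0.004  0.247] rot [-0.004 -0.     0.002] | /k [-0.005  0.004  0.247] [-0.004 -0.     0.002]
```

Request:
drive_tool(slide=[[-0.005,0.004,0.03],[-0.005,0.004,0.08],[-0.005,0.004,0.13],[-0.005,0.004,0.18],[-0.005,0.004,0.22],[-0.005,0.004,0.247],[-0.005,0.004,0.247],[-0.005,0.004,0.247]], rotation=[[-0.004,0,0],[-0.004,0,0],[-0.004,0,0],[-0.004,0,0],[-0.004,0,0],[-0.004,0,0],[-0.004,0,0],[-0.004,0,0]])

```text
clock: 13.3
eef_pos: [0.5745, 0.0059, 0.0164]
tool_rot: [0.645, 0.764, 0.001, 0.001]
ft_force: [0.2, 1.0, -2.0]
grip_width: 0.0286
grasp_force: 59.5
```

```bash
python3 - <<'E'
from h import *
go(.5733,.0067,-.0085,9.66)
s=snap('scene','s4'); im=s['image'][190:290,265:395]; cv2.imwrite('pics/c7.png',cv2.resize(im,None,fx=6,fy=6,interpolation=cv2.INTER_CUBIC)[...,::-1])
E
```

```text
t 13.3 pos [0.5745 0.0059 0.0164] yaw 9.63 k 1.0
slide [ 0.004 -0.004  0.1  ] rot [ 0.006  0.    -0.001] | /k [ 0.004 -0.004  0.1  ] [ 0.006  0.    -0.001]
```

View pics/c7.png

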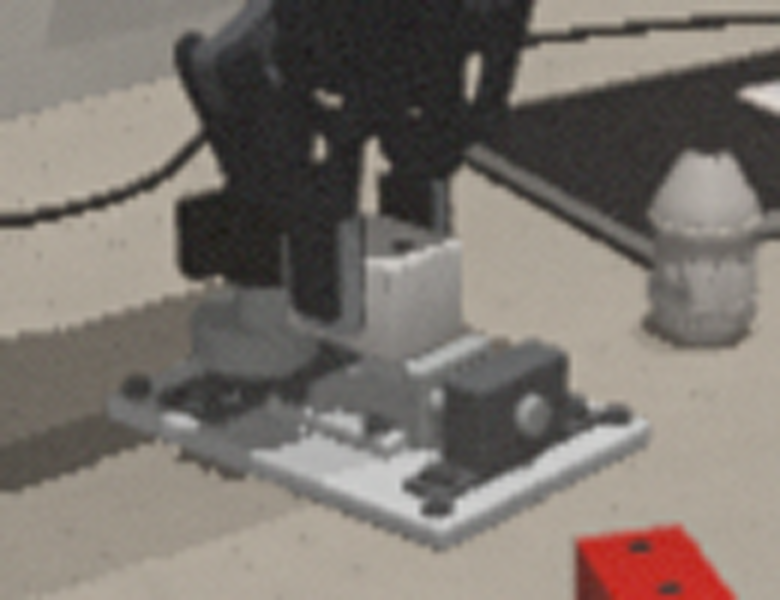

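The block hangs level behind the pad, with its front top corners at (363,262) and (460,243) in the crop. I'll check its side position in the fixture frame.

```bash
python3 - <<'E'
from h import *
s=load('s4'); a=np.radians(9.66); X=np.array([np.cos(a),np.sin(a)]);Y=np.array([-X[1],X[0]])
for nm,q,z in(('blk',(363,262),.0634),('blk',(460,243),.0634),('pad top front edge',(412,372),.035),('pad r',(490,341),.035)):
    p=plane(s,q[0]/6+265-.4,q[1]/6+190-.4,z-.0015)[:2]-[.574,.0028]; print(nm,(p@X).round(4),(p@Y).round(4))
print([np.round(bot.get_obs()['eef_pos'],4) for _ in range(1)])
E
```

```text
blk -0.0169 -0.009
blk 0.0123 -0.0207
pad top front edge -0.0188 -0.0294
pad r 0.0126 -0.0319
[array([0.5746, 0.0059, 0.0165])]
```

Request:
drive_tool(slide=[[0,0,0.02],[0,0,0.04],[0,0,0.055],[0,0,0.07],[0,0,0.08],[0,0,0.09],[0,0,0.095],[0,0,0.095]], rotation=[[0.003,0,0],[0.003,0,0],[0.003,0,0],[0.003,0,0],[0.003,0,0],[0.003,0,0],[0.003,0,0],[0.003,0,0]])

```text
clock: 14.35
eef_pos: [0.574, 0.0058, -0.0079]
tool_rot: [0.645, 0.764, 0.0, 0.0]
ft_force: [-0.3, -0.8, -1.2]
grip_width: 0.0288
grasp_force: 59.5
```

```bash
python3 -c "
from h import *
go(.5733,.0067,-.0095,9.66);o=bot.get_obs();print(o['ft_force'],o['ft_torque'],o['grip_width'])"
```

```text
t 14.35 pos [ 0.574   0.0058 -0.0079] yaw 9.63 k 1.0
slide [ 0.004 -0.002  0.007] rot [ 0.001 -0.    -0.001] | /k [ 0.004 -0.002  0.007] [ 0.001 -0.    -0.001]
[-0.28537988 -0.7875984  -1.21819038] [-0.03279131 -0.0207395   0.00304825] 0.028751211605874346
```

Request:
drive_tool(slide=[[0,0,0.001],[0,0,0.002],[0,0,0.003],[0,0,0.004],[0,0,0.004],[0,0,0.004],[0,0,0.004],[0,0,0.004]], rotation=[[0,0,0],[0,0,0],[0,0,0],[0,0,0],[0,0,0],[0,0,0],[0,0,0],[0,0,0]])

```text
clock: 15.35
eef_pos: [0.574, 0.0058, -0.0088]
tool_rot: [0.645, 0.764, 0.0, 0.0]
ft_force: [-0.5, 0.3, -1.4]
grip_width: 0.0291
grasp_force: 60.0
```

Request:
drive_tool(slide=[[0,0,0.001],[0,0,0.002],[0,0,0.003],[0,0,0.003],[0,0,0.003],[0,0,0.003],[0,0,0.003],[0,0,0.003]], rotation=[[0,0,0],[0,0,0],[0,0,0],[0,0,0],[0,0,0],[0,0,0],[0,0,0],[0,0,0]])

```text
clock: 16.35
eef_pos: [0.5741, 0.0058, -0.0088]
tool_rot: [0.645, 0.764, 0.0, 0.0]
ft_force: [-2.0, -0.5, 5.6]
grip_width: 0.0287
grasp_force: 63.8
```

Contact: z force is up to +5.6 N and the height has stopped changing. Releasing, then going up.

Request:
drive_tool(slide=[[0,0,0],[0,0,0],[0,0,0],[0,0,0],[0,0,0],[0,0,0],[0,0,0],[0,0,0]], rotation=[[0,0,0],[0,0,0],[0,0,0],[0,0,0],[0,0,0],[0,0,0],[0,0,0],[0,0,0]], gripper=0.5)

```text
clock: 17.35
eef_pos: [0.574, 0.0058, -0.0095]
tool_rot: [0.645, 0.764, 0.0, 0.0]
ft_force: [0.4, 0.2, 0.7]
grip_width: 0.0426
grasp_force: 0.0
```

Request:
drive_tool(slide=[[0,0,-0.03],[0,0,-0.1],[0,0,-0.2],[0,0,-0.3],[0,0,-0.4],[0,0,-0.5],[0,0,-0.56],[0,0,-0.56]], rotation=[[0,0,0],[0,0,0],[0,0,0],[0,0,0],[0,0,0],[0,0,0],[0,0,0],[0,0,0]])

```text
clock: 18.35
eef_pos: [0.5749, 0.0058, 0.1319]
tool_rot: [0.645, 0.764, 0.001, 0.001]
ft_force: [0.5, 0.6, 0.1]
grip_width: 0.0426
grasp_force: 0.0
```

```bash
python3 - <<'E'
from h import *
s=snap('scene','s5'); im=s['image'][190:290,265:395]; cv2.imwrite('pics/c8.png',cv2.resize(im,None,fx=6,fy=6,interpolation=cv2.INTER_CUBIC)[...,::-1])
go(.5626,.0453,.1,91.9)
E
```

```text
t 18.4 pos [0.5741 0.0059 0.1306] yaw 9.62 k 2.87
slide [ 0.163 -0.019  0.122] rot [ 2.000e-03  2.000e-03 -2.872e+00] | /k [ 0.057 -0.007  0.043] [ 0.001  0.001 -1.   ]
```

View pics/c8.png

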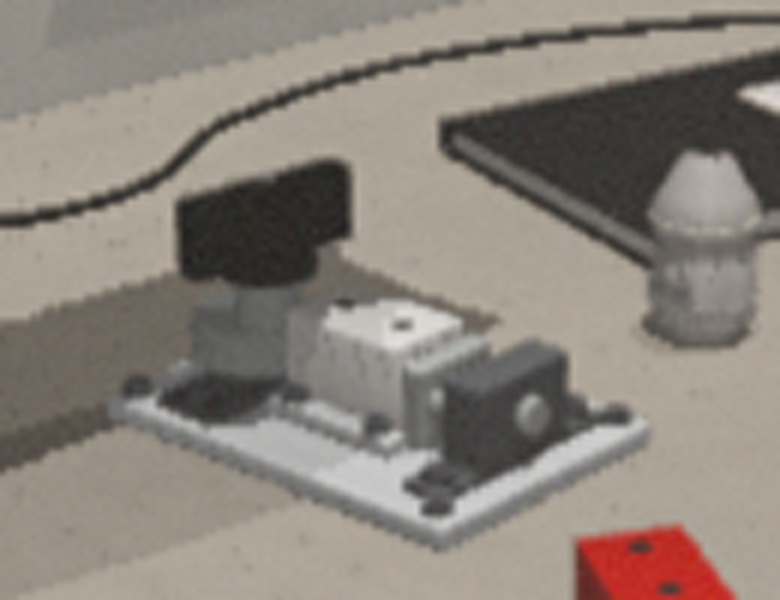

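The block sits flat in the nest, between the rails and behind the pad. The knob bar is free at crop (265,225). Next I'll turn the tool to the bar.

Request:
drive_tool(slide=[[0.02,0,0],[0.04,0,0],[0.06,0,0],[0.08,-0.01,0],[0.1,-0.01,0],[0.12,-0.02,0],[0.14,-0.02,0],[0.163,-0.019,0]], rotation=[[0,0,-0.12],[0,0,-0.25],[0,0,-0.38],[0,0,-0.5],[0,0,-0.62],[0,0,-0.75],[0,0,-0.87],[0,0,-1]])

```text
clock: 19.4
eef_pos: [0.5613, 0.0453, 0.1287]
tool_rot: [0.435, 0.9, -0.001, -0.001]
ft_force: [0.3, 0.2, -0.9]
grip_width: 0.0429
grasp_force: 0.0
```

Request:
drive_tool(slide=[[0,0,0],[0,0,0],[0,0,0],[0,0,0],[0,0,0],[0,0,0],[0,0,0],[0,0,0]], rotation=[[0,0,-0.12],[0,0,-0.25],[0,0,-0.38],[0,0,-0.5],[0,0,-0.62],[0,0,-0.75],[0,0,-0.87],[0,0,-1]])

```text
clock: 20.4
eef_pos: [0.5614, 0.0451, 0.1287]
tool_rot: [0.199, 0.98, -0.0, -0.001]
ft_force: [0.5, -0.6, -0.6]
grip_width: 0.0426
grasp_force: 0.0
```

```bash
python3 - <<'E'
from h import *
go(.5622,.0451,.1,91.9)
a=np.radians(9.66); X=np.array([np.cos(a),np.sin(a)])
# knob bar direction from the unobstructed scene view (dark pixels at bar height)
s=load('s5'); Q=cloud(s); m=(Q[...,2]>.055)&(Q[...,2]<.08)&(np.hypot(Q[...,0]-.562,Q[...,1]-.045)<.045)&(s['image'].max(-1)<70)
p=Q[m]; print(m.sum(),p.mean(0).round(4),p.min(0).round(3),p.max(0).round(3))
f=cv2.fitLine(p[:,:2].astype(np.float32),cv2.DIST_HUBER,0,.001,.001).ravel(); print('front face yaw',np.degrees(np.arctan2(f[1],f[0])))
E
```

```text
t 20.4 pos [0.5614 0.0451 0.1287] yaw 67.04 k 1.0
slide [-0.003  0.001  0.115] rot [-0.001 -0.005 -0.868] | /k [-0.003  0.001  0.115] [-0.001 -0.005 -0.868]
283 [0.5566 0.038  0.0647] [0.53  0.034 0.055] [0.588 0.048 0.074]
front face yaw -0.6493649
```

Request:
drive_tool(slide=[[0,0,0],[0,0,0],[0,0,0],[0,0,0.02],[0,0,0.08],[0,0,0.12],[0,0,0.16],[0,0,0.2]], rotation=[[0,0,-0.15],[0,0,-0.3],[0,0,-0.45],[0,0,-0.6],[0,0,-0.72],[0,0,-0.8],[0,0,-0.83],[0,0,-0.83]])

```text
clock: 21.4
eef_pos: [0.562, 0.0452, 0.0792]
tool_rot: [-0.006, 1.0, -0.0, -0.0]
ft_force: [0.1, -0.7, -0.2]
grip_width: 0.0428
grasp_force: 0.0
```

Request:
drive_tool(slide=[[0,0,0.03],[0,0,0.06],[0,0,0.1],[0,0,0.14],[0,0,0.18],[0,0,0.2],[0,0,0.21],[0,0,0.21]], rotation=[[0,0,0],[0,0,0],[0,0,0],[0,0,0],[0,0,0],[0,0,0],[0,0,0],[0,0,0]])

```text
clock: 22.4
eef_pos: [0.5626, 0.0452, 0.0279]
tool_rot: [-0.006, 1.0, 0.0, 0.0]
ft_force: [-0.5, -0.1, 0.3]
grip_width: 0.0429
grasp_force: 0.0
```

```bash
python3 - <<'E'
from h import *
go(.5622,.0451,.026,90.8); o=bot.get_obs(); print(o['ft_force'].round(2),o['ft_torque'].round(3),o['joint_pos'].round(3))
E
```

```text
t 22.4 pos [0.5626 0.0452 0.0279] yaw 90.7 k 1.0
slide [ 0.001 -0.     0.008] rot [ 0.     0.001 -0.004] | /k [ 0.001 -0.     0.008] [ 0.     0.001 -0.004]
[-0.48 -0.06  0.32] [ 0.003  0.019 -0.074] [ 0.08   0.504 -0.104  0.962  0.     0.068]
```

Good. Close on the bar.

Request:
drive_tool(slide=[[0,0,0],[0,0,0],[0,0,0],[0,0,0],[0,0,0],[0,0,0],[0,0,0],[0,0,0]], rotation=[[0,0,0],[0,0,0],[0,0,0],[0,0,0],[0,0,0],[0,0,0],[0,0,0],[0,0,0]], gripper=0)

```text
clock: 23.4
eef_pos: [0.563, 0.0431, 0.0286]
tool_rot: [-0.005, 1.0, -0.002, 0.001]
ft_force: [0.2, -5.4, 2.4]
grip_width: 0.011
grasp_force: 60.3
```

```bash
cat > st.py <<'E'
from h import *
o=bot.get_obs(); yy=R.from_quat(o['tool_rot']).as_matrix()[:,1]
yaw=np.degrees(np.arctan2(yy[1],yy[0])); print('yaw',yaw.round(2),'knob',np.radians(9.66+90-yaw).round(3),'F',o['ft_force'].round(2),'M',o['ft_torque'].round(3),'tau6',o['tau'][5].round(3),'g',o['grip_width'].round(4),o['grasp_force'].round(1),o['eef_pos'].round(4),'j6',o['joint_pos'][5].round(3),'t',round(o['clock'],2))
E
python3 st.py
```

```text
Traceback (most recent call last):
  File "st.py", line 3, in <module>
    yaw=np.degrees(np.arctan2(yy[1],yy[0])); print('yaw',yaw.round(2),'knob',np.radians(9.66+90-yaw).round(3),'F',o['ft_force'].round(2),'M',o['ft_torque'].round(3),'tau6',o['tau'][5].round(3),'g',o['grip_width'].round(4),o['grasp_force'].round(1),o['eef_pos'].round(4),'j6',o['joint_pos'][5].round(3),'t',round(o['clock'],2))
                                                                                                                                                                                                     ^^^^^^^^^^^^^^^^^^^^^
AttributeError: 'float' object has no attribute 'round'
```

Request:
drive_tool(slide=[[0,-0.004,0],[0,-0.008,0],[0,-0.008,0],[0,-0.008,0],[0,-0.008,0],[0,-0.008,0],[0,-0.008,0],[0,-0.008,0]], rotation=[[0,0,0.05],[0,0,0.17],[0,0,0.31],[0,0,0.45],[0,0,0.59],[0,0,0.73],[0,0,0.87],[0,0,1]])

```text
clock: 24.4
eef_pos: [0.5629, 0.0428, 0.0286]
tool_rot: [0.243, 0.97, -0.0, 0.001]
ft_force: [-0.7, -2.4, 2.4]
grip_width: 0.0107
grasp_force: 60.4
```

```bash
sed -i "s/o\['tau'\]\[5\].round(3)/o['tau'][5].round(3)/; s/o\['grip_width'\].round(4),o\['grasp_force'\].round(1)/round(o['grip_width'],4),round(o['grasp_force'],1)/" st.py; python3 st.py
```

```text
yaw 61.89 knob 0.659 F [-0.66 -2.42  2.44] M [-0.552  0.119  0.124] tau6 -0.314 g 0.0107 60.4 [0.5629 0.0428 0.0286] j6 0.567 t 24.4
```

Request:
drive_tool(slide=[[0,0,0],[0,0,0],[0,0,0],[0,0,0],[0,0,0],[0,0,0],[0,0,0],[0,0,0]], rotation=[[0,0,0.05],[0,0,0.17],[0,0,0.31],[0,0,0.45],[0,0,0.59],[0,0,0.73],[0,0,0.87],[0,0,1]])

```text
clock: 25.4
eef_pos: [0.5626, 0.0425, 0.0286]
tool_rot: [0.475, 0.88, -0.0, 0.001]
ft_force: [-1.9, -3.0, 4.6]
grip_width: 0.0105
grasp_force: 60.7
```

```bash
python3 st.py
```

```text
yaw 33.26 knob 1.159 F [-1.89 -3.01  4.6 ] M [-0.838  0.269  0.14 ] tau6 -0.302 g 0.0105 60.7 [0.5626 0.0425 0.0286] j6 1.066 t 25.4
```

Request:
drive_tool(slide=[[0,0,0],[0,0,0],[0,0,0],[0,0,0],[0,0,0],[0,0,0],[0,0,0],[0,0,0]], rotation=[[0,0,0],[0,0,0],[0,0,0.06],[0,0,0.12],[0,0,0.18],[0,0,0.24],[0,0,0.3],[0,0,0.36]])

```text
clock: 26.4
eef_pos: [0.5625, 0.0424, 0.0286]
tool_rot: [0.551, 0.834, -0.0, 0.001]
ft_force: [-2.5, -4.8, 6.9]
grip_width: 0.0104
grasp_force: 60.8
```

```bash
sed -i '1a\
import sys\
S=[bot.get_obs()]\
for _ in range(int(sys.argv[1]) if len(sys.argv)>1 else 0): bot.camera("top"); S.append(bot.get_obs())\
print("Mz",[round(float(a["ft_torque"][2]),3) for a in S],"tau6",[round(float(a["tau"][5]),3) for a in S],"avg",np.mean([a["ft_torque"] for a in S],0).round(3))' st.py; python3 st.py 5
```

```text
Mz [0.048, 0.036, -0.085, -0.027, -0.091, -0.068] tau6 [-0.082, 0.1, 0.03, -0.046, -0.058, -0.058] avg [-0.926  0.401 -0.031]
yaw 23.1 knob 1.336 F [-1.57 -4.36  5.16] M [-0.9    0.4   -0.068] tau6 -0.058 g 0.0107 60.9 [0.5625 0.0424 0.0286] j6 1.244 t 26.65
```

Request:
drive_tool(slide=[[0,0,0],[0,0,0],[0,0,0],[0,0,0],[0,0,0],[0,0,0],[0,0,0],[0,0,0]], rotation=[[0,0,0.05],[0,0,0.1],[0,0,0.15],[0,0,0.2],[0,0,0.25],[0,0,0.3],[0,0,0.35],[0,0,0.4]])

```text
clock: 27.65
eef_pos: [0.5624, 0.0424, 0.0286]
tool_rot: [0.632, 0.775, -0.0, 0.001]
ft_force: [-2.5, -4.6, 5.8]
grip_width: 0.0107
grasp_force: 60.9
```

```bash
python3 st.py; cat > tr.py <<'E'
from h import *
import sys
k=sys.argv[1]; s=snap('scene',k); s5=load('s5')
g=lambda c:cv2.GaussianBlur(cv2.cvtColor(c['image'],cv2.COLOR_RGB2GRAY),(0,0),.6).astype(np.float32)
a,b=g(s5),g(s)
def hole(im):  # dark centroid of front hole in block top
    w=im[238:250,325:340]; m=np.clip(165-w,0,None); 
    return None
for n,(u0,u1,v0,v1) in dict(block=(316,332,236,262),blocktop=(322,340,239,249),pad=(331,340,248,266),stop=(342,362,244,270),plate=(282,300,256,272)).items():
    A=cv2.resize(a[v0-4:v1+4,u0-6:u1+6],None,fx=8,fy=8,interpolation=cv2.INTER_CUBIC)
    T=cv2.resize(b[v0:v1,u0:u1],None,fx=8,fy=8,interpolation=cv2.INTER_CUBIC)
    r=cv2.matchTemplate(A,T,cv2.TM_CCOEFF_NORMED); _,q,_,p=cv2.minMaxLoc(r); print(n,'moved px',(48-p[0])/8,(32-p[1])/8,round(q,3))
E
python3 tr.py s6; python3 st.py
```

```text
Mz [0.1] tau6 [-0.05] avg [-0.902  0.503  0.1  ]
yaw 11.62 knob 1.537 F [-2.53 -4.58  5.83] M [-0.902  0.503  0.1  ] tau6 -0.05 g 0.0107 60.9 [0.5624 0.0424 0.0286] j6 1.444 t 27.65
block moved px -0.375 -0.25 0.772
blocktop moved px 0.625 0.125 0.68
pad moved px 0.0 0.0 0.988
stop moved px 0.125 -0.125 0.989
plate moved px 5.0 2.0 0.875
Mz [0.016] tau6 [0.105] avg [-0.966  0.438  0.016]
yaw 11.59 knob 1.537 F [-3.   -3.81  6.53] M [-0.966  0.438  0.016] tau6 0.105 g 0.0106 60.9 [0.5624 0.0424 0.0286] j6 1.445 t 27.7
```

```bash
cat > tr.py <<'E'
from h import *
import sys,os
k=sys.argv[1]; c=[bot.camera('scene') for _ in range(5)]
b=np.mean([cv2.cvtColor(x['image'],cv2.COLOR_RGB2GRAY).astype(np.float32) for x in c],0); np.save(k,b)
a=np.load('ref.npy')
c=c[0]; K=c['camera_matrix']
def proj(p):
    q=Rm(c).T@(np.array(p)-c['xyz']); return np.array([K[0,0]*q[0]/-q[2],K[1,1]*q[1]/q[2]])
if k=='ref': print('px per mm in -y',proj([.5778,-.0199,.03])-proj([.5777-.0001,-.0189,.03]))
for n,(u0,u1,v0,v1) in dict(block=(314,332,238,262),btop=(322,342,239,250),pad=(330,346,245,267),stop=(342,362,250,270)).items():
    try: q,w=cv2.findTransformECC(b[v0:v1,u0:u1],a[v0-5:v1+5,u0-5:u1+5],np.array([[1,0,5],[0,1,5]],np.float32),cv2.MOTION_TRANSLATION,(3,200,1e-6),None,1); print(n,(5-w[:,2]).round(3),round(q,3))
    except cv2.error as e: print(n,'fail')
E
python3 tr.py ref; python3 tr.py r2
```

```text
px per mm in -y [0.4397304 0.1458219]
block [0. 0.] 1.0
btop [0. 0.] 1.0
pad [0. 0.] 1.0
stop [0. 0.] 1.0
block [-0.003 -0.005] 1.0
btop [-0.013  0.   ] 1.0
pad [ 0.006 -0.004] 1.0
stop [ 0.003 -0.007] 1.0
```

Request:
drive_tool(slide=[[0,0,0],[0,0,0],[0,0,0],[0,0,0],[0,0,0],[0,0,0],[0,0,0],[0,0,0]], rotation=[[0,0,0.03],[0,0,0.06],[0,0,0.08],[0,0,0.1],[0,0,0.13],[0,0,0.15],[0,0,0.18],[0,0,0.2]])

```text
clock: 29.2
eef_pos: [0.5623, 0.0424, 0.0286]
tool_rot: [0.67, 0.743, -0.0, 0.001]
ft_force: [-3.1, -4.0, 6.9]
grip_width: 0.011
grasp_force: 61.0
```

```bash
python3 st.py; python3 tr.py r3
```

```text
Mz [0.2] tau6 [0.097] avg [-0.927  0.503  0.2  ]
yaw 5.93 knob 1.636 F [-3.08 -4.04  6.91] M [-0.927  0.503  0.2  ] tau6 0.097 g 0.011 61.0 [0.5623 0.0424 0.0286] j6 1.543 t 29.2
block [0.107 0.055] 0.98
btop [0.204 0.025] 0.975
pad [0.036 0.057] 0.997
stop [-0.003 -0.002] 1.0
```

Request:
drive_tool(slide=[[0,0,0],[0,0,0],[0,0,0],[0,0,0],[0,0,0],[0,0,0],[0,0,0],[0,0,0]], rotation=[[0,0,0.01],[0,0,0.02],[0,0,0.04],[0,0,0.05],[0,0,0.06],[0,0,0.08],[0,0,0.09],[0,0,0.1]])

```text
clock: 30.45
eef_pos: [0.5623, 0.0424, 0.0286]
tool_rot: [0.688, 0.726, -0.0, 0.001]
ft_force: [-2.5, -4.9, 5.1]
grip_width: 0.0106
grasp_force: 61.0
```

```bash
python3 st.py; python3 tr.py r4
```

```text
Mz [0.213] tau6 [0.158] avg [-0.981  0.48   0.213]
yaw 3.08 knob 1.686 F [-2.48 -4.94  5.06] M [-0.981  0.48   0.213] tau6 0.158 g 0.0106 61.0 [0.5623 0.0424 0.0286] j6 1.593 t 30.45
block [0.148 0.01 ] 0.948
btop [0.328 0.094] 0.937
pad [0.08  0.105] 0.996
stop [ 0.007 -0.007] 1.0
```

```bash
cat > an.py <<'E'
import numpy as np,cv2,sys
a=np.load('ref.npy')
for k in sys.argv[1:]:
    b=np.load(k+'.npy'); out=[]
    for n,(u0,u1,v0,v1) in dict(pR=(337,348,245,254),pS=(334,342,254,266),pL=(336,343,250,266)).items():
        q,w=cv2.findTransformECC(b[v0:v1,u0:u1],a[v0-5:v1+5,u0-5:u1+5],np.array([[1,0,5],[0,1,5]],np.float32),cv2.MOTION_TRANSLATION,(3,200,1e-6),None,1); out+=[n,(5-w[:,2]).round(3).tolist(),round(q,3)]
    print(k,*out)
E
python3 an.py r2 r3 r4
python3 - <<'E'
import numpy as np,cv2
a=np.load('ref.npy');b=np.load('r4.npy')
d=(b-a)[228:270,308:352]; 
f=lambda x:cv2.resize(x,None,fx=9,fy=9,interpolation=cv2.INTER_NEAREST)
A=f(a[228:270,308:352]); D=f(np.clip(128+d*4,0,255)); cv2.imwrite('pics/c9.png',np.hstack([A,D]))
E
```

```text
r2 pR [-0.006000000052154064, 0.0020000000949949026] 1.0 pS [0.009999999776482582, 0.0010000000474974513] 0.999 pL [0.010999999940395355, -0.009999999776482582] 0.999
r3 pR [-0.052000001072883606, 0.07800000160932541] 0.994 pS [0.009999999776482582, -0.01899999938905239] 0.997 pL [0.024000000208616257, 0.004999999888241291] 0.998
r4 pR [0.414000004529953, 0.017999999225139618] 0.99 pS [0.039000000804662704, 0.0430000014603138] 0.994 pL [0.07599999755620956, 0.07900000363588333] 0.996[ WARN:0@0.008] global loadsave.cpp:1063 imwrite_ Unsupported depth image for selected encoder is fallbacked to CV_8U.
```

View pics/c9.png

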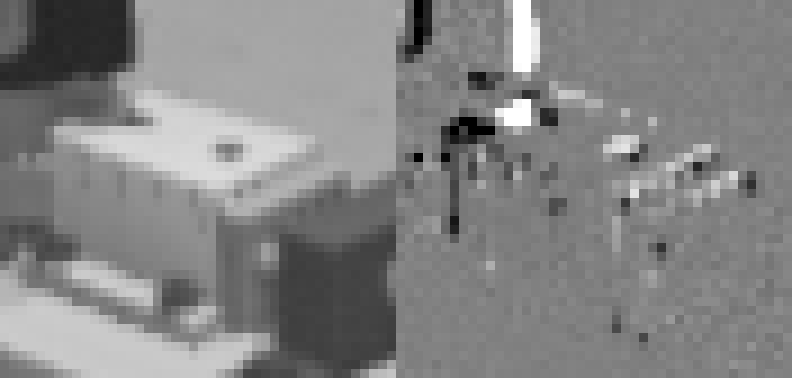

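The picture (reference on the left, difference on the right) shows the pad's vertical left edge near (217,270), i.e. u ≈ 332. The upper changes are shadow from the gripper. I'll measure that edge as an intensity profile.

```bash
cat > pf.py <<'E'
import numpy as np,sys,cv2,pickle
s5=cv2.cvtColor(pickle.load(open('s5.pkl','rb'))['image'],cv2.COLOR_RGB2GRAY).astype(float)
print('u   ',list(range(328,344)))
for k in ['s5','ref','r2']+sys.argv[1:]:
    b=s5 if k=='s5' else np.load(k+'.npy')
    print(k,'face',b[253:261,328:344].mean(0).round(1).tolist())
    print(k,'  low',b[261:265,328:344].mean(0).round(0).tolist())
E
python3 pf.py r3 r4; python3 - <<'E'
import numpy as np
for k in('ref','r3','r4'):
    b=np.load(''+k+'.npy'); print(k); print(b[240:254,330:349].round(0).astype(int))
E
```

```text
u    [328, 329, 330, 331, 332, 333, 334, 335, 336, 337, 338, 339, 340, 341, 342, 343]
s5 face [124.1, 128.1, 135.6, 137.2, 108.4, 98.4, 103.6, 110.5, 109.8, 117.9, 104.2, 72.5, 69.8, 73.1, 73.6, 76.9]
s5   low [127.0, 147.0, 160.0, 150.0, 124.0, 104.0, 105.0, 114.0, 105.0, 97.0, 86.0, 66.0, 63.0, 65.0, 64.0, 66.0]
ref face [123.80000305175781, 128.6999969482422, 134.5, 137.60000610351562, 107.4000015258789, 100.0999984741211, 104.0999984741211, 111.0999984741211, 110.0, 117.80000305175781, 105.0999984741211, 73.5999984741211, 69.69999694824219, 72.0999984741211, 74.5999984741211, 76.5]
ref   low [129.0, 148.0, 160.0, 151.0, 126.0, 104.0, 103.0, 113.0, 106.0, 98.0, 86.0, 68.0, 64.0, 64.0, 66.0, 65.0]
r2 face [123.80000305175781, 129.39999389648438, 134.39999389648438, 137.8000030517578, 108.0, 99.5, 104.19999694824219, 111.30000305175781, 109.4000015258789, 117.9000015258789, 104.9000015258789, 73.5, 69.4000015258789, 71.80000305175781, 74.69999694824219, 76.19999694824219]
r2   low [129.0, 147.0, 159.0, 151.0, 125.0, 104.0, 104.0, 112.0, 106.0, 98.0, 87.0, 66.0, 64.0, 65.0, 66.0, 66.
[... 3538 characters left out ...]
 216 214 207 195 174 160 148 166 169 169 168
  168]
 [217 217 210 205 207 217 215 207 197 176 156 137 157 165 174 175 172 169
  169]
 [217 219 220 218 215 205 184 175 168 156 172 165 173 178 178 165 141 155
  167]
 [194 212 216 204 185 174 152 166 183 171 179 177 176 162 138 125 114 142
  144]
 [161 175 181 173 161 165 166 175 183 177 175 156 138 127 105  93 103 115
  112]
 [150 152 158 166 171 175 178 177 171 141 131 122 106  93 102  97 100 104
  102]
 [138 147 135 159 175 179 169 146 133 111 105  97 105  97 102 103 103 103
  105]
 [133 145 119 125 134 137 130 114 107 105 111 100 104 103 104 104 105 105
  105]
 [134 144 113 105 105 109 109 107  97  93 101 102 104 104 105 106 105 103
  102]]
```

Pad contact began around θ ≈ 1.62–1.66: r3 shows barely any motion, r4 a few tenths of a millimetre. I'll continue in small steps, tracking pad travel by gradient fit and torque while moving.

Request:
drive_tool(slide=[[0,0,0],[0,0,0],[0,0,0],[0,0,0],[0,0,0],[0,0,0],[0,0,0],[0,0,0]], rotation=[[0,0,0.01],[0,0,0.02],[0,0,0.04],[0,0,0.05],[0,0,0.06],[0,0,0.08],[0,0,0.09],[0,0,0.1]])

```text
clock: 31.7
eef_pos: [0.5622, 0.0424, 0.0286]
tool_rot: [0.706, 0.708, -0.0, 0.001]
ft_force: [-3.9, -4.1, 6.4]
grip_width: 0.0108
grasp_force: 61.0
```

```bash
cat > ls.py <<'E'
import numpy as np,cv2,sys
G=lambda x:cv2.GaussianBlur(x,(0,0),1.)
a=G(np.load('ref.npy'))
for k in sys.argv[1:]:
    b=G(np.load(k+'.npy')); m=(a+b)/2; g=-(np.gradient(m,axis=1)*.44+np.gradient(m,axis=0)*.146); o=[]
    for u0,u1,v0,v1 in((339,349,244,252),(331,341,253,267),(336,341,253,267)):
        q=np.s_[v0:v1,u0:u1]; o.append(round(float((g[q]*(b-a)[q]).sum()/(g[q]**2).sum()),3))
    print(k,'pad mm',o)
E
python3 st.py; python3 tr.py r5; python3 ls.py r2 r3 r4 r5
```

```text
Mz [0.254] tau6 [0.189] avg [-0.926  0.491  0.254]
yaw 0.22 knob 1.735 F [-3.89 -4.11  6.39] M [-0.926  0.491  0.254] tau6 0.189 g 0.0108 61.0 [0.5622 0.0424 0.0286] j6 1.643 t 31.7
block [0.251 0.054] 0.945
btop [0.47  0.145] 0.927
pad [0.152 0.2  ] 0.992
stop [ 0.002 -0.007] 1.0
r2 pad mm [-0.019, -0.007, -0.013]
r3 pad mm [0.34, 0.013, 0.036]
r4 pad mm [0.712, 0.019, 0.004]
r5 pad mm [1.104, -0.009, -0.024]
```

```bash
python3 - <<'E'
import numpy as np,cv2,pickle
g=lambda k:cv2.cvtColor(pickle.load(open(k+'.pkl','rb'))['image'],cv2.COLOR_RGB2GRAY).astype(np.float32)
np.save('p5.npy',g('s5')); np.save('p0.npy',g('scene0')); np.save('p6.npy',g('s6'))
for k in('p0','p5','ref','r3','r4','r5'):
    b=np.load(k+'.npy'); print(k); print(b[246:252,336:349].round(0).astype(int)); print(b[252:264,330:334].mean(0).round(1))
E
python3 ls.py p0 p5 p6 r3 r4 r5
```

```text
p0
[[164 164 162 163 164 165 167 170 172 168 163 164 167]
 [180 169 163 166 168 170 173 170 165 139 137 165 164]
 [166 176 171 170 174 172 164 141 124 109 121 159 141]
 [168 177 175 171 163 140 127 112  99  89 104 122 109]
 [176 175 161 135 124 111 106  90  95  93 100 101 100]
 [158 140 127 108 105  90 101  94  97  99  99  99  98]]
[176.8 175.2 122.7 101.2]
p5
[[173 170 150 132 147 157 161 168 168 162 169 169 170]
 [152 156 156 155 166 171 177 174 169 145 142 167 168]
 [133 157 170 170 177 175 168 145 129 110 122 163 144]
 [165 177 179 175 168 141 133 113 103  91 107 126 112]
 [178 177 161 141 129 111 105  91 101  98 103 101 102]
 [165 142 129 111 106  93 103  95 102 104 101 103 103]]
[143.8 143.1 111.2 101.2]
ref
[[212 198 179 164 156 159 165 170 176 174 169 169 169]
 [175 169 159 162 167 173 176 175 167 143 143 167 168]
 [139 161 171 174 178 175 168 143 129 113 123 162 146]
 [164 175 179 175 167 142 131 112 103  91 107 126 114]
 [179 178 164 140 128 112 108  92 101  97 101 104 101]
 [163 142 128 113 106  95 106  98 102 102 102 103 103]]
[142.  142.9 111.  102.7]
r3
[[217 204 181 16
[... 561 characters left out ...]
2]
 [178 177 171 141 131 122 106  93 102  97 100 104 102]
 [169 146 133 111 105  97 105  97 102 103 103 103 105]]
[141.8 142.9 113.  102.5]
r5
[[217 212 197 177 168 149 160 168 174 175 172 168 170]
 [198 177 166 139 160 167 173 178 175 165 145 156 168]
 [168 144 162 164 174 178 176 166 142 130 118 135 144]
 [182 167 175 179 178 164 140 127 110  94 103 111 113]
 [184 179 176 163 140 123 108  94 102  96 100 102 102]
 [172 155 138 125 110  94 106  98 103 102 103 105 104]]
[141.4 142.7 113.1 102.4]
p0 pad mm [-0.973, 0.903, -0.351]
p5 pad mm [-0.723, -0.054, -0.077]
p6 pad mm [-0.017, -0.014, -0.022]
r3 pad mm [0.34, 0.013, 0.036]
r4 pad mm [0.712, 0.019, 0.004]
r5 pad mm [1.104, -0.009, -0.024]
```

Pad rear-edge rows give pad travel of about 0.1, 0.5 and 1.0 mm at θ = 1.636, 1.686 and 1.735. That puts the clamp at roughly 7–8 N now (8 N/mm), so one small step more.

Request:
drive_tool(slide=[[0,0,0],[0,0,0],[0,0,0],[0,0,0],[0,0,0],[0,0,0],[0,0,0],[0,0,0]], rotation=[[0,0,0.01],[0,0,0.02],[0,0,0.03],[0,0,0.04],[0,0,0.05],[0,0,0.06],[0,0,0.07],[0,0,0.08]])

```text
clock: 32.95
eef_pos: [0.5622, 0.0424, 0.0286]
tool_rot: [0.72, 0.694, -0.0, 0.001]
ft_force: [-2.6, -4.7, 6.3]
grip_width: 0.011
grasp_force: 61.0
```

```bash
python3 st.py; python3 tr.py r6; cat > ed.py <<'E'
import numpy as np,sys
a=np.load('ref.npy')
for k in sys.argv[1:]:
    d=np.load(k+'.npy')-a; e=[d[248,340:347].sum(),d[249,338:346].sum(),d[250,337:344].sum(),d[251,336:342].sum()]; print(k,np.round(e),'pad mm',(np.mean(e)/80/.73).round(2))
E
python3 ed.py p6 r2 r3 r4 r5 r6
```

```text
Mz [0.24] tau6 [0.213] avg [-0.989  0.535  0.24 ]
yaw -2.07 knob 1.775 F [-2.63 -4.65  6.26] M [-0.989  0.535  0.24 ] tau6 0.213 g 0.011 61.0 [0.5622 0.0424 0.0286] j6 1.683 t 32.95
block [0.221 0.035] 0.931
btop [0.62  0.228] 0.928
pad [0.218 0.223] 0.991
stop [ 0.004 -0.005] 0.999
p6 [ 2. -3.  2.  7.] pad mm 0.03
r2 [ 2. -3. -1. -1.] pad mm -0.01
r3 [23. -4. -1.  4.] pad mm 0.09
r4 [43. 51. 18. 13.] pad mm 0.54
r5 [56. 65. 61. 49.] pad mm 0.99
r6 [51. 66. 67. 75.] pad mm 1.11
```

Pad travel is about 1.2 mm and the torque rise over free turning about 0.11 N m, so both say roughly 10 N. Release and retreat.

Request:
drive_tool(slide=[[0,0,0],[0,0,0],[0,0,0],[0,0,0],[0,0,0],[0,0,0],[0,0,0],[0,0,0]], rotation=[[0,0,0],[0,0,0],[0,0,0],[0,0,0],[0,0,0],[0,0,0],[0,0,0],[0,0,0]], gripper=0.5)

```text
clock: 34.2
eef_pos: [0.5625, 0.0432, 0.028]
tool_rot: [0.72, 0.694, 0.0, 0.0]
ft_force: [-0.2, -0.4, 0.1]
grip_width: 0.0428
grasp_force: 0.0
```

Request:
drive_tool(slide=[[0,0,-0.03],[0,0,-0.1],[0,0,-0.2],[0,0,-0.3],[0,0,-0.4],[0,0,-0.5],[0,0,-0.6],[0,0,-0.6]], rotation=[[0,0,0],[0,0,0],[0,0,0],[0,0,0],[0,0,0],[0,0,0],[0,0,0],[0,0,0]])

```text
clock: 35.2
eef_pos: [0.5642, 0.0433, 0.1809]
tool_rot: [0.72, 0.694, 0.002, 0.002]
ft_force: [0.2, -0.4, -0.7]
grip_width: 0.0428
grasp_force: 0.0
```

```bash
python3 tr.py r7; python3 ed.py r5 r6 r7; python3 - <<'E'
import numpy as np
print(np.load('r6.npy')[246:252,336:349].round(0).astype(int)); print(np.load('r7.npy')[246:252,336:349].round(0).astype(int))
from h import *
s=snap('scene','s9');Q=cloud(s); m=(Q[...,2]>.055)&(Q[...,2]<.08)&(np.hypot(Q[...,0]-.562,Q[...,1]-.044)<.045)&(s['image'].max(-1)<80)
p=Q[m]; f=cv2.fitLine(p[:,:2].astype(np.float32),cv2.DIST_HUBER,0,.001,.001).ravel(); print('bar yaw',np.degrees(np.arctan2(f[1],f[0])),m.sum(),bot.get_obs()['clock'])
E
```

```text
block [0.257 0.046] 0.89
btop [0.566 0.23 ] 0.916
pad [0.229 0.223] 0.991
stop [0.002 0.003] 0.999
r5 [56. 65. 61. 49.] pad mm 0.99
r6 [51. 66. 67. 75.] pad mm 1.11
r7 [33. 50. 54. 63.] pad mm 0.85
[[218 215 202 181 167 153 156 169 174 174 173 167 170]
 [199 172 172 160 160 169 171 176 175 167 141 148 167]
 [166 136 163 170 174 177 175 169 143 128 114 133 144]
 [161 165 175 179 176 167 136 130 111  93 103 112 112]
 [175 178 180 165 142 128 102  95 102  98 102 102 103]
 [177 164 143 128 112  98 102  98 103 102 104 104 104]]
[[216 212 200 179 164 151 155 166 170 173 170 166 168]
 [196 171 168 159 159 165 169 173 173 166 139 146 165]
 [163 135 160 168 170 175 172 166 142 126 112 131 142]
 [160 162 172 177 174 164 135 128 110  91 102 111 111]
 [173 177 177 164 140 125 100  93 101  95 100 100 102]
 [175 162 142 125 109  98 102  95 102 101 101 102 103]]
bar yaw 89.52663 222 35.5
```

The pad image is unchanged after release apart from a 1–2% brightness change, so the clamp held. Handing in.

```bash
python3 -c "
from workcell import bot
print(bot.job_done())"
```

```text
the job is handed in; nothing more can be done
None
```

The riser block lies flat in the nest, clamped against the stop at an estimated 10 N; the job is handed in at about 35 s, but no verdict came back, and I didn't re-measure the marker, dial gauge or objective.

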